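# Seat the sample case in the measuring bench

## Robot

A 6-joint arm with a two-finger parallel gripper is mounted at the origin on the work surface. World frame = base frame: x ahead of the robot, y to its left, z up, the work surface at z = 0. Lengths are in m, angles in degrees, forces in N, time in s.
With the tool pointing down it reaches from about 0.3 to 0.75 m from the base axis. Payload 8.5 kg.
Tool frame: the origin (TCP) lies on the centre line of the jaws, within the pads' length; the fingertips stand 17 mm ahead of it and the grasp point (between the pads) lies 2 mm behind it (env.tcp_to_tips is the distance from the TCP to the fingertips, in m); z points along the fingers, y is the line along which they close (so a half turn about z gives the same grasp; the last joint's range is limited). The gripper opens to 85 mm and grips with 20 to 120 N. Pads are 22 mm wide; open, the fingers measure 114 mm over their backs; the gripper's body (76 mm by 85 mm) begins 54 mm behind the grasp point. The pads swing forward as they close: fully open they stand 13 mm farther back than shut.
Start: joints at [56.133, 21.807, 74.336, -0, 83.858, -12.336], TCP at [0.202, 0.512, 0.248] pointing down, gripper open.
Joint ranges: [-178.18, 178.18], [-50.72, 133.34], [12.68, 142.11], [-81.47, 261.47], [9.98, 163.14], [-165.26, 165.26]. Speed limits (degrees/s): [136.94, 136.94, 180, 180, 180, 180].

## Interface

Orientations are given as a 3x3 rotation matrix whose columns are the frame's x, y, z axes.
In Python, from rig import env gives the robot as it stands. The module is installed in compiled form; this text tells all that it offers.
- The arm moves only by the shell command python3 -m pendant 'ROWS' [FORCE]. ROWS is JSON, a list of rows, each a list of 7 numbers: the opening, from 0 (shut) to 1 (fully open), then the shift along the tool's x, y, z in m, then the turn, a rotation vector about the tool's x, y, z in rad. A call has 1 to 5 rows; each row is the pose to reach, as a shift and turn from the pose commanded when the call began, along the tool's axes at that moment; what a row does not reach only later rows make up. A row lasts 1/8 s, in which the tool goes at most 62.5 mm and 10.7 degrees, less where a joint would pass 70% of its speed; a pose out of reach is approached as far as the arm can. A call with a gripper value outside its range is refused whole. The fingers move at their own pace and stop on an object; FORCE is the grip in N (left out, the last holds). Time passes only in rows, so rows that repeat a pose let the fingers close. It gives the time, the measured TCP pose, the force, the opening and the grip force at its end, in the units of the state.
- env.observe(): the state, without advancing time (a new reading comes with each control period).
- env.get_image(name): name is "side" or "top" or "wrist"; returns a dict with "image" (420x560x3 uint8, blue, green, red), "fx", "fy", "cx", "cy" (pixels), "k1" (the pictures are not rectified: a ray, as slopes to the right and down, at radius r is drawn at 1 + k1 r^2 times it, then the intrinsics apply), "pose" (4x4, takes a point from camera to world coordinates). Camera axes: x right, y up, looking along -z (the intrinsics and any distortion apply to the point x, -y, -z); pixel columns grow to the right and rows downward; lengths in m; the calibration is good to about 2 mm. A picture is of the moment at which its call begins. There is no depth.
- env.close_job(): hands the job in; it is judged then, once.
Trained networks look in the newest picture that a camera, given by its name, has taken for a name from the list of things; names that differ only in an ending like _2 or _b are one class to them, and where a whole thing is asked for, a point or a joint stands for the part that bears it (a point fixed in the world has none). Each returns a list of dicts, best first, with "conf" (0 to 1); they miss things now and then, are a little off and sometimes report something else, mostly with a low value. They report only what shows in the picture. A call takes as long as a camera call. They do not tell look-alikes from the thing itself.
- env.find_in(camera, thing): "bbox" ([centre column, centre row, width, height] in pixels, round what is visible of it).
- env.trace(camera, thing): "mask" (420x560 bool, what is visible of it) and "bbox" ([centre column, centre row, width, height] in pixels, round what is visible of it).
- env.tip_of(camera, thing): "centre" ([column, row] in pixels: a listed point, or the origin of a listed thing).
The state is a dict: "time_s": time; "q": joint angles; "qvel": joint speeds; "joint_efforts": joint torques, N m; "position": TCP position; "tool_rot": TCP orientation; "ft_force": force on the tool from outside, world axes, zero at the start; "wrist_torque": the same for the moment, N m; "grip_width": finger opening in m; "gripper_force": force on a finger pad.
Only numpy, scipy, OpenCV 4.12 (cv2) and the standard library are available. Lean on these libraries where they do the work, as an engineer would, in place of code of your own. Each camera call takes 0.05 s, during which the arm holds its last target. There are 200 camera calls.

## Task

Push the flat sample case along the bench top until its long side lies flush against the straight rail, between the end plate and the sliding jaw. Then push the sliding jaw along the rail so that it shoves the case up against the end plate, and leave the case snug between jaw and plate, still flush against the rail. Only push: do not lift or tip the case, and leave the other things on the bench where they are.

Things in the scene. Friction and masses are not known exactly. Their poses are not given: they have to be found in the camera images.
- case_center (a point): Centre (15 mm above the bench) of the sample case: a loose, flat, closed white plastic box, 90 mm along its x, 120 mm along its y, 30 mm high, about 0.35 kg, with three rows of five small metal discs showing in its grey top. Starts on the robot's side of the rail, turned up to 0.25 rad, in front of the space between jaw and end plate.
- corner (a point): Inside corner of the fixed measuring bench, at bench-top height, where the rail's working face (plane x = 0) meets the end plate's inner face (plane y = 0). x points square into the rail, away from the robot; y runs along the rail towards the end plate, to the robot's left. The seated case's centre is at x = -45, y = -60 mm in these axes.
- jig: The measuring bench: aluminium rail (16 mm thick, 28 mm high, 400 mm long) with the end plate at its left end (14 mm thick, 32 mm high, reaching 80 mm from the rail's face towards the robot). Origin on the rail's working face at bench-top height, 120 mm right of the end plate's inner face; axes as for the corner. No base plate: the case slides on the bench top.
- jaw (a joint): How far the sliding jaw has moved along the rail towards the end plate, m; 0 to 0.17, starts at 0 to 0.02. The clamping face is 255 mm from the end plate's inner face at 0, so 0.135 when it holds the seated case. It cannot be lifted or turned, takes about 2 N to slide and stays where it is left.
- jaw_face (a point): Centre of the jaw's clamping face (the face towards the end plate), 16 mm above the bench. The jaw is a grey block 92 mm long along the rail, 80 mm deep from the rail towards the robot (from 2 to 82 mm off the rail), its top 30 mm above the bench; a low steel carriage plate (top 41 mm above the bench) lies on it and over the rail.
- jaw_back (a point): Centre of the jaw's back face, the face away from the end plate (to the robot's right), which is free to push on; 16 mm above the bench; axes as for the corner.
- dish: Bystander, to be left alone: open glass dish, 60 mm across, 14 mm high; origin at the centre of its underside.
- jar: Bystander, to be left alone: small amber jar, 44 mm across, 55 mm high; origin at the centre of its underside.
- weight: Bystander, to be left alone: brass knobbed weight, 32 mm across, 45 mm high; origin at the centre of its underside.
- crucible: Bystander, to be left alone: white ceramic cup, 48 mm across, 35 mm high; origin at the centre of its underside.
- slidebox: Bystander, to be left alone: black box 85 x 35 x 30 mm, long side along its x; origin at the centre of its underside.
- spatula: Bystander, to be left alone: spatula 150 mm long, lying along its x.
- beaker: Bystander, to be left alone: glass beaker, 70 mm across, 85 mm high; origin at the centre of its underside.
- case: The same sample case; origin at the centre of its underside, axes as at its centre.
There are look-alikes about, which are no part of the job. Leave any green look-alike of the case alone.

How it is judged:
By the outcome, as a careful person would: the job done as asked, in the order asked, and still so for the second after the job is handed in, with the robot touching nothing.
It also fails if it takes over 50 s, if anything falls off the work surface, if the arm or the gripper's body presses on something with over 40 N, if the wrist force passes 120 N, or if a joint passes its speed limit or range.

## Working session

There is one attempt and no reset: what is moved stays moved. The work goes in short steps, Python scripts to look and compute and a shell command to move; the robot and the scene stay as the last step left them, time stands still between calls to the robot, and variables do not carry over. Pictures are saved under pics/ and viewed, at most 10 in all, crops included, and the job is handed in when it is done.

```bash
mkdir -p pics; cat > h.py <<'E'
import numpy as np, cv2
from rig import env
def ray(im,u,v):
    x=(u-im["cx"])/im["fx"]; y=(v-im["cy"])/im["fy"]
    k=im["k1"]; a,b=x,y
    for _ in range(20):
        r2=a*a+b*b; a=x/(1+k*r2); b=y/(1+k*r2)
    P=np.array(im["pose"]); d=P[:3,:3]@np.array([a,-b,-1]); return P[:3,3],d
def at(im,u,v,z):
    o,d=ray(im,u,v); return o+d*(z-o[2])/d[2]
def proj(im,p):
    P=np.array(im["pose"]); c=P[:3,:3].T@(np.array(p)-P[:3,3]); a=c[0]/-c[2]; b=-c[1]/-c[2]
    r2=a*a+b*b; s=1+im["k1"]*r2
    return np.array([im["fx"]*a*s+im["cx"],im["fy"]*b*s+im["cy"]])
E
python3 - <<'E'
from h import *
np.set_printoptions(precision=4,suppress=True)
for c in ["top","side"]:
    im=env.get_image(c); cv2.imwrite(f"pics/{c}0.png",im["image"])
    print(c,im["fx"],im["k1"],np.array(im["pose"])[:3].tolist())
    for n,z in [("case_center",.015),("corner",0),("jig",0),("jaw_face",.016),("jaw_back",.016),("case",0),("dish",0),("jar",0),("weight",0),("crucible",0),("slidebox",0),("spatula",0),("beaker",0)]:
        for r in env.tip_of(c,n)[:2]:
            print(n,round(r["conf"],2),np.round(r["centre"],1),at(im,*r["centre"],z)[:2])
s=env.observe(); print(s["tool_rot"],s["time_s"])
E
```

```text
top 540.8045153600922 0.07396766630014694 [[-0.02694141937518352, 0.9975692092873117, -0.06426377365155274, 0.461963627453442], [-0.9995439382083129, -0.02776044189366356, -0.011885851121617545, 0.020055248835463745], [-0.013640949859420205, 0.06391424370010214, 0.9978621617934899, 1.3478568861450428]]
case_center 0.97 [388.5 318.8] [ 0.2849 -0.2345]
case_center 0.83 [190.8 275. ] [0.4023 0.2433]
corner 0.85 [209.5 163.7] [0.6784 0.1942]
corner 0.29 [113.  207.7] [0.5742 0.4365]
jig 0.65 [256.5 163. ] [0.6769 0.0761]
jaw_face 0.81 [308.1 175.1] [ 0.6404 -0.0516]
jaw_face 0.37 [295.8 131.5] [ 0.7503 -0.0243]
jaw_back 0.81 [342.1 171.9] [ 0.6459 -0.1357]
case 0.9 [403.3 237.3] [ 0.4808 -0.2823]
case 0.87 [309.9 281.2] [ 0.3785 -0.0486]
dish 0.61 [348.3 224.3] [ 0.5166 -0.1484]
jar 0.55 [160.8 209.5] [0.5665 0.318 ]
jar 0.2 [349.3 222.4] [ 0.5212 -0.151 ]
weight 0.58 [301.3 134.7] [ 0.7452 -0.0384]
weight 0.43 [465.7 226.1] [ 0.5044 -0.4349]
crucible 0.64 [169.2 173.2] [0.6572 0.2957]
crucible 0.63 [224.3 132.5] [0.7565 0.1552]
slidebox 0.84 [171.3 173.8] [0.6555 0.2904]
slidebox 0.39 [
[... 527 characters left out ...]
6.8 217.8] [0.548  0.1143]
corner 0.6 [257.3 219.5] [0.5588 0.129 ]
corner 0.57 [281.7 199.8] [0.6803 0.1921]
jig 0.95 [306.3 214. ] [0.6885 0.0862]
jaw_face 0.87 [325.6 232. ] [ 0.6536 -0.0391]
jaw_back 0.85 [349.7 250.4] [ 0.6478 -0.1366]
case 0.79 [331.5 313.5] [ 0.4776 -0.2796]
case 0.7 [258.1 222.8] [0.5511 0.1127]
dish 0.93 [306.1 276.6] [ 0.5113 -0.1497]
jar 0.56 [222.6 191.4] [0.5631 0.328 ]
jar 0.27 [308.3 200.4] [0.7431 0.1495]
crucible 0.7 [307.  200.7] [0.7388 0.1499]
slidebox 0.7 [255.5 188.8] [0.6551 0.2931]
spatula 0.76 [396.1 356. ] [ 0.4996 -0.4376]
beaker 0.67 [210.3 178.8] [0.5739 0.4271]
[[-0.9302  0.367  -0.    ]
 [ 0.367   0.9302 -0.0001]
 [-0.     -0.0001 -1.    ]] 1.4
```

View pics/top0.png

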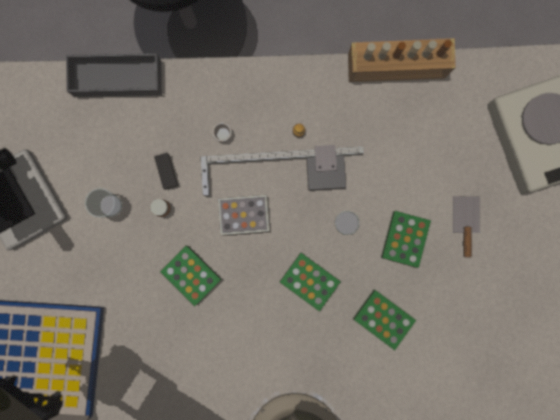

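View pics/side0.png

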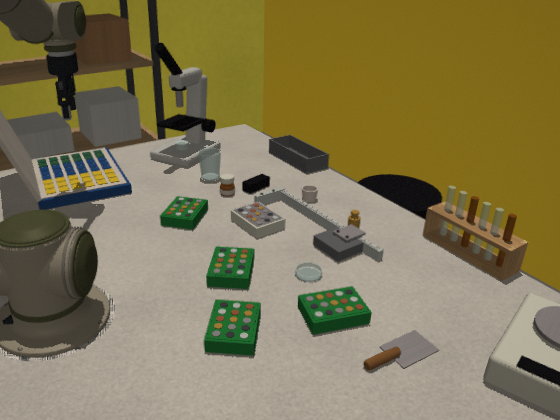

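The white case is at top (244,215) and side (257,218). The four green boxes at top (191,275), (310,281), (407,239) and (385,319) are look-alikes. Only the white one, with its grey top, lies in front of the gap. I'll confirm it in a crop and measure it.

```bash
python3 - <<'E'
from h import *
np.set_printoptions(precision=4,suppress=True)
im=env.get_image("top")
I=im["image"]; cv2.imwrite("pics/crop1.png",cv2.resize(I[120:250,180:380],None,fx=4,fy=4,interpolation=cv2.INTER_CUBIC))
for n,z in [("case",.03),("jaw",.03),("jig",.028),("slidebox",.03),("dish",.014)]:
    for r in env.trace("top",n)[:4]:
        m=r["mask"].astype(np.uint8)
        if not m.any(): continue
        c=max(cv2.findContours(m,0,cv2.CHAIN_APPROX_NONE)[0],key=len).reshape(-1,2)
        w=np.array([at(im,u,v,z)[:2] for u,v in c])
        R=cv2.minAreaRect((w*1000).astype(np.float32))
        print(n,round(r["conf"],2),np.round(r["bbox"]),R, "box",cv2.boxPoints(R).round(0).tolist())
E
```

```text
case 0.85 [385. 318.  66.  61.] ((286.9561767578125, -220.32908630371094), (125.53972625732422, 91.27094268798828), 52.008182525634766) box [[212.0, -242.0], [284.0, -298.0], [362.0, -199.0], [290.0, -143.0]]
case 0.75 [310. 280.  58.  56.] ((380.9246520996094, -45.61756134033203), (123.67440032958984, 92.8816909790039), 52.720462799072266) box [[307.0, -67.0], [380.0, -123.0], [455.0, -25.0], [381.0, 32.0]]
case 0.73 [246. 214.  53.  38.] ((545.990478515625, 110.15633392333984), (90.88088989257812, 123.69635009765625), 2.8121206760406494) box [[498.0, 170.0], [504.0, 46.0], [594.0, 51.0], [588.0, 174.0]]
case 0.71 [187. 278.  62.  55.] ((404.4627380371094, 241.49642944335938), (120.27244567871094, 91.64938354492188), 43.943321228027344) box [[329.0, 233.0], [393.0, 167.0], [480.0, 250.0], [416.0, 316.0]]
jig 0.66 [283. 172. 165.  50.] ((653.4244995117188, 10.326522827148438), (109.01868438720703, 403.2945556640625), 2.1729207038879395) box [[591.0, 210.0], [607.0, -193.0], [716.0, -189.0], [700.0, 214.0]]
slidebox 0.55 [168. 172.  17.  34.] ((658.59912109375, 296.7669677734375), (89.15069580078125, 42.167606353759766), 10.26650333404541) box [[611.0, 310.0], [618.0, 268.0], [706.0, 284.0], [699.0, 325.0]]
slidebox 0.27 [325. 169.  36.  47.] ((656.5004272460938, -92.6059799194336), (108.1323013305664, 93.13240814208984), 1.8356658220291138) box [[601.0, -48.0], [604.0, -141.0], [712.0, -137.0], [709.0, -44.0]]
dish 0.89 [347. 223.  20.  28.] ((520.5797729492188, -142.34054565429688), (56.37413024902344, 56.76470947265625), 88.02656555175781) box [[491.0, -170.0], [548.0, -171.0], [550.0, -115.0], [493.0, -113.0]]
```

View pics/crop1.png

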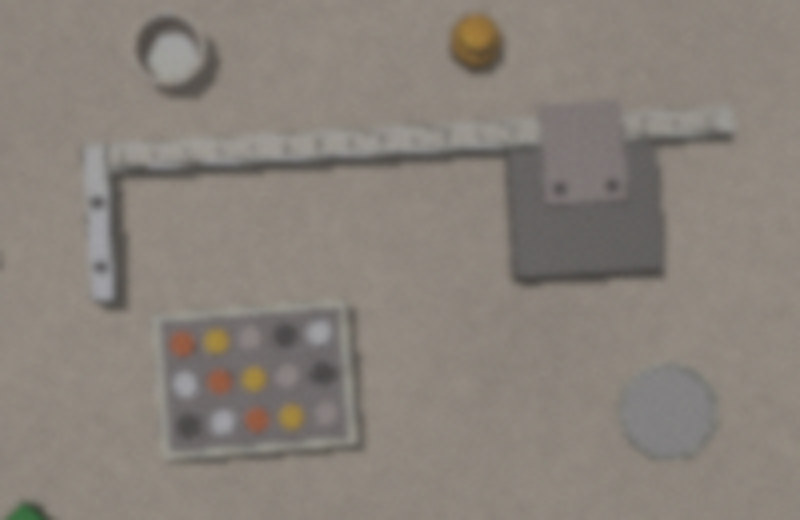

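The crop shows the white case with its grey top and 3x5 discs, corners about crop (157,318), (346,303), (358,447), (168,460). The rail face is above it, the end plate on the left, and the jaw on the right with its face at crop (512,152–278). This is the right case. Next I'll work out the geometry in corner axes.

```bash
python3 - <<'E'
from h import *
np.set_printoptions(precision=4,suppress=True)
im=env.get_image("top")
f=lambda p,z: at(im,p[0]/4+180,p[1]/4+120,z)[:2]
C=np.array([f(p,.03) for p in [(157,318),(346,303),(358,447),(168,460)]])
print("case",C,C.mean(0)); d=C[0]-C[1]; d2=C[3]-C[2]; print("case ang",np.degrees(np.arctan2(-d[0],d[1])),np.degrees(np.arctan2(-d2[0],d2[1])),np.linalg.norm(d))
a,b=f((118,168),.028),f((505,150),.028); print("rail",a,b,np.degrees(np.arctan2(-(a-b)[0],(a-b)[1])))
t,u=f((105,146),.032),f((116,300),.032); print("plate inner",t,u)
r1=f((734,108),.028);r2=f((734,136),.028);print("rail end",r1,r2)
J=[f(p,.03) for p in [(510,152),(515,279),(663,273),(660,145)]]; print("jaw",J)
E
```

```text
case [[0.5847 0.1683]
 [0.5907 0.0524]
 [0.5024 0.0474]
 [0.4977 0.1634]] [0.5439 0.1079]
case ang 2.9519598780091165 2.330371397913977 0.11601386611123568
rail [0.6781 0.1905] [ 0.6824 -0.0477] 1.0334843842331412
plate inner [0.6913 0.1977] [0.5963 0.1929]
rail end [ 0.704  -0.1885] [ 0.6867 -0.1879]
jaw [array([ 0.6808, -0.0506]), array([ 0.6025, -0.0513]), array([ 0.6035, -0.1415]), array([ 0.6823, -0.1424])]
```

```bash
cat >> h.py <<'E'
from scipy.spatial.transform import Rotation as Ro
YJ=np.array([-.028,1,0]);YJ/=np.linalg.norm(YJ); XJ=np.array([YJ[1],-YJ[0],0]); RJ=np.c_[-XJ,YJ,[0,0,-1]]
def rel(p):
    s=env.observe(); R=np.array(s["tool_rot"]); 
    print("t",s["time_s"],"pos",np.round(s["position"],4),"F",np.round(s["ft_force"],1),"shift",np.round(R.T@(np.array(p)-s["position"]),4),"rot",np.round(Ro.from_matrix(R.T@RJ).as_rotvec(),3))
E
python3 -c "
from h import *
print(env.tcp_to_tips); rel([.42,.112,.13])"
```

```text
0.017
t 1.75 pos [0.2019 0.5116 0.2483] F [ 0.  -0.2 -0.3] shift [-0.3496 -0.2917  0.1183] rot [ 0.     0.    -0.404]
```

```bash
python3 -m pendant '[[0.8,-0.045,-0.038,0,0,0,-0.1],[0.8,-0.09,-0.075,0,0,0,-0.2],[0.8,-0.135,-0.113,0,0,0,-0.3],[0.8,-0.18,-0.15,0,0,0,-0.404],[0.8,-0.22,-0.184,0,0,0,-0.404]]'; python3 -c "
from h import *
rel([.43,.112,.1])"
```

```text
time_s: 2.38
position: [0.3397, 0.258, 0.2485]
tool_rot: [[-1.0, -0.029, 0.001], [-0.029, 1.0, 0.0], [-0.001, 0.0, -1.0]]
ft_force: [0.7, 0.6, -1.2]
grip_width: 0.0685
gripper_force: 0.0
t 2.375 pos [0.3397 0.258  0.2485] F [ 0.7  0.6 -1.2] shift [-0.086  -0.1486  0.1486] rot [0.    0.001 0.001]
```

```bash
python3 -m pendant '[[0.8,-0.029,-0.05,0.02,0,0,0],[0.8,-0.057,-0.099,0.04,0,0,0],[0.8,-0.086,-0.148,0.07,0,0,0],[0.8,-0.086,-0.148,0.125,0,0,0],[0.8,-0.086,-0.148,0.149,0,0,0]]'; python3 - <<'E'
from h import *
im=env.get_image("wrist"); cv2.imwrite("pics/w1.png",im["image"]); rel([.45,.112,.022])
im=env.get_image("top"); I=im["image"]
cv2.imwrite("pics/crop2.png",cv2.resize(I[120:260,180:380],None,fx=4,fy=4,interpolation=cv2.INTER_CUBIC))
E
```

```text
time_s: 3.0
position: [0.4284, 0.1134, 0.0971]
tool_rot: [[-1.0, -0.026, -0.003], [-0.026, 1.0, 0.0], [0.003, 0.0, -1.0]]
ft_force: [0.5, -1.1, -0.7]
grip_width: 0.0685
gripper_force: 0.0
t 3.05 pos [0.4275 0.1136 0.0955] F [-1.1 -0.1 -3.1] shift [-0.0229 -0.0023  0.0734] rot [ 0.    -0.006 -0.001]
```

View pics/w1.png

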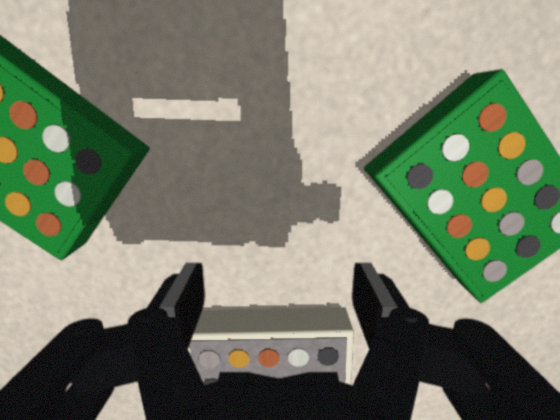

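```bash
python3 - <<'E'
from h import *
im=env.get_image("wrist")
for p,z in [((190,340),.03),((352,331),.03),((203,308),0),((340,304),0),((148,150),.03),((362,164),.03)]: print(p,at(im,*p,z).round(4))
E
```

```text
(190, 340) [0.509  0.0547 0.03  ]
(352, 331) [0.4983 0.1675 0.03  ]
(203, 308) [0.503  0.0577 0.    ]
(340, 304) [ 0.4965  0.1643 -0.    ]
(148, 150) [0.3772 0.0371 0.03  ]
(362, 164) [0.382  0.1623 0.03  ]
```

```bash
python3 -m pendant '[[0.8,-0.02,0.001,0.04,0,-0.006,0],[0.8,-0.02,0.001,0.073,0,-0.006,0],[0.8,-0.035,0.001,0.073,0,-0.006,0],[0.8,-0.055,0.001,0.073,0,-0.006,0],[0.8,-0.07,0.001,0.073,0,-0.006,0]]'; python3 -c "
from h import *
rel([.58,.112,.022])"
```

```text
time_s: 3.78
position: [0.5004, 0.1175, 0.0279]
tool_rot: [[-1.0, -0.029, 0.008], [-0.029, 1.0, 0.0], [-0.008, -0.0, -1.0]]
ft_force: [-1.1, -0.1, 0.7]
grip_width: 0.0685
gripper_force: 1.0
t 3.775 pos [0.5004 0.1175 0.0279] F [-1.1 -0.1  0.7] shift [-0.0794 -0.0078  0.0065] rot [-0.     0.008  0.001]
```

```bash
python3 -m pendant '[[0.8,-0.014,-0.001,0.002,0,0.004,0],[0.8,-0.028,-0.002,0.004,0,0.008,0],[0.8,-0.042,-0.003,0.005,0,0.008,0],[0.8,-0.054,-0.004,0.005,0,0.008,0],[0.8,-0.064,-0.004,0.005,0,0.008,0]]'; python3 - <<'E'
from h import *
rel([.58,.115,.022])
im=env.get_image("top"); I=im["image"]
cv2.imwrite("pics/crop3.png",cv2.resize(I[120:250,180:380],None,fx=4,fy=4,interpolation=cv2.INTER_CUBIC))
E
```

```text
time_s: 4.4
position: [0.5639, 0.1151, 0.0227]
tool_rot: [[-1.0, -0.028, -0.001], [-0.028, 1.0, -0.0], [0.001, -0.0, -1.0]]
ft_force: [-2.1, 0.2, 1.2]
grip_width: 0.0684
gripper_force: 1.3
t 4.4 pos [0.5639 0.1151 0.0227] F [-2.1  0.2  1.2] shift [-0.0161 -0.0005  0.0006] rot [-0.    -0.001  0.   ]
```

View pics/crop3.png

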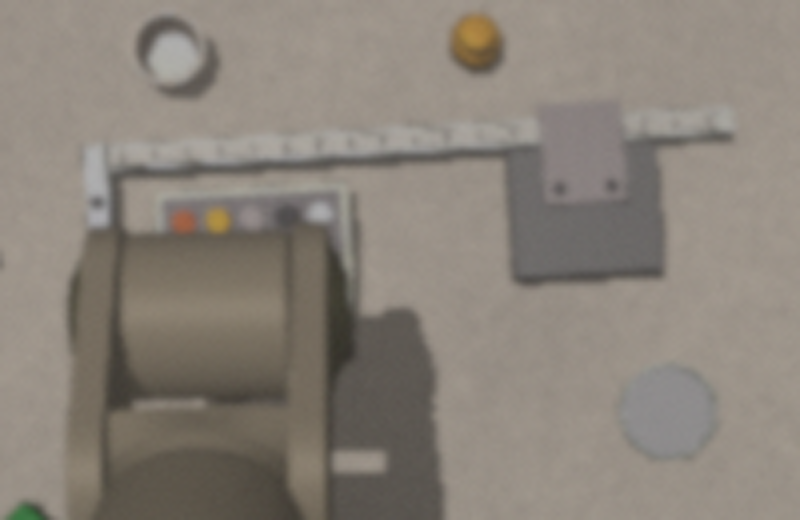

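The case's far edge runs from crop (155,197) to (350,186), nearly parallel to the rail, with a gap of about 12 mm. I'll continue gently and watch the force.

```bash
python3 -m pendant '[[0.8,-0.005,0,0,0,0,0],[0.8,-0.009,0,0,0,0,0],[0.8,-0.012,0,0,0,0,0],[0.8,-0.014,0,0,0,0,0],[0.8,-0.014,0,0,0,0,0]]' | grep -E "pos|force"; python3 -m pendant '[[0.8,-0.002,0,0,0,0,0],[0.8,-0.004,0,0,0,0,0],[0.8,-0.004,0,0,0,0,0]]' | grep -E "pos|force"
```

```text
position: [0.5774, 0.1154, 0.0216]
ft_force: [-1.1, -0.1, 0.9]
gripper_force: 0.3
position: [0.5792, 0.1154, 0.0215]
ft_force: [-10.6, -1.2, 7.6]
gripper_force: 5.6
```

```bash
python3 -m pendant '[[0.8,-0.002,0,0,0,0,0],[0.8,-0.002,0,0,0,0,0]]' | grep -E "pos|force";  python3 -m pendant '[[0.8,0.015,0,0,0,0,0],[0.8,0.04,0,-0.01,0,0,0],[0.8,0.06,-0.01,-0.06,0,0,0],[0.3,0.06,-0.06,-0.11,0,0,0],[0,0.06,-0.12,-0.12,0,0,0]]' | grep -E "pos|force"; python3 - <<'E'
from h import *
rel([.64,-.2,.14])
E
```

```text
position: [0.5792, 0.1154, 0.0215]
ft_force: [-19.3, -2.5, 13.9]
gripper_force: 9.8
position: [0.5279, -0.0018, 0.1436]
ft_force: [1.6, 0.0, -1.2]
gripper_force: 0.0
t 6.325 pos [ 0.5279 -0.0018  0.1436] F [ 1.6  0.  -1.2] shift [-0.106  -0.2016  0.0043] rot [-0.001  0.004  0.003]
```

```bash
python3 -m pendant '[[0,-0.03,-0.05,0,0,0,0],[0,-0.06,-0.1,0,0,0,0],[0,-0.09,-0.15,0,0,0,0],[0,-0.111,-0.187,0.01,0,0.004,0.003],[0,-0.111,-0.187,0.03,0,0.004,0.003]]' | grep -E "pos|force"; python3 - <<'E'
from h import *
rel([.643,-.19,.024])
for c in ["top"]:
    im=env.get_image(c); I=im["image"]
    cv2.imwrite("pics/crop4.png",cv2.resize(I[120:250,180:380],None,fx=4,fy=4,interpolation=cv2.INTER_CUBIC))
im=env.get_image("side"); cv2.imwrite("pics/crop5.png",cv2.resize(im["image"][150:290,200:400],None,fx=4,fy=4,interpolation=cv2.INTER_CUBIC))
E
```

```text
position: [0.6444, -0.1882, 0.11]
ft_force: [-0.9, 0.7, -0.1]
gripper_force: 0.0
t 6.95 pos [ 0.6444 -0.1882  0.11  ] F [-0.9  0.7 -0.1] shift [ 0.0011 -0.0016  0.086 ] rot [-0.002 -0.003 -0.006]
```

View pics/crop4.png

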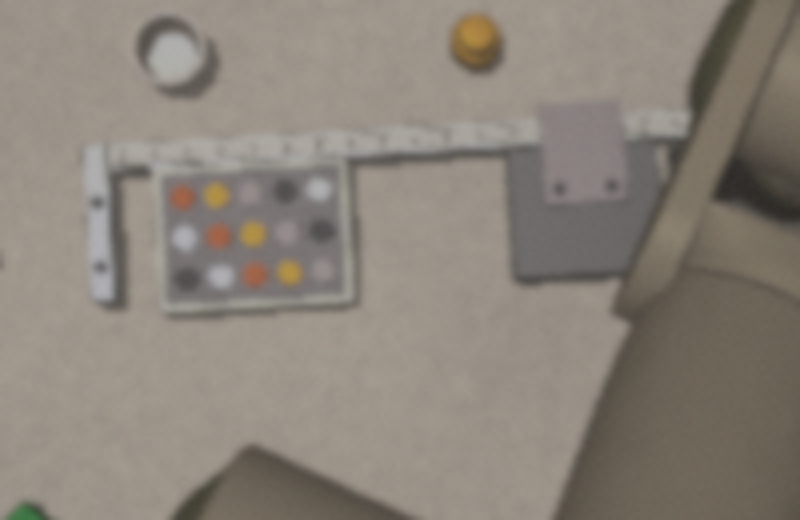

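View pics/crop5.png

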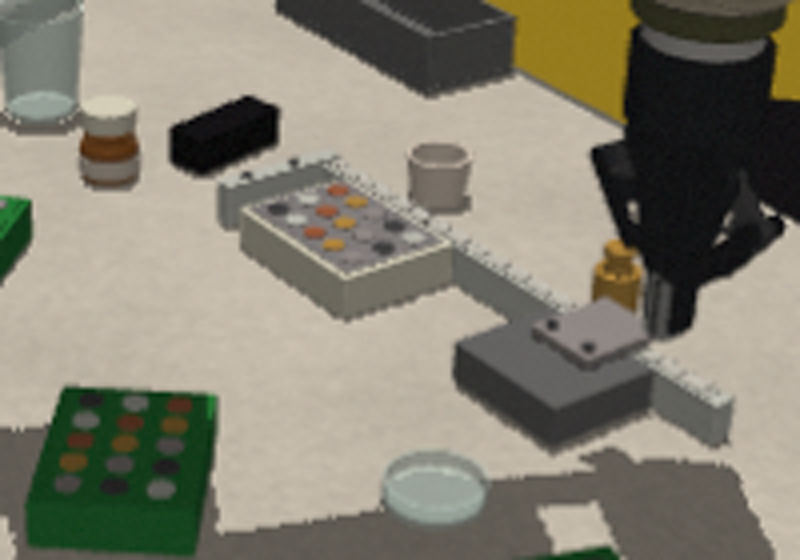

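The case lies flush on the rail in both views: top crop edge (155,165)–(350,158) sits against the rail, with about a 20 mm gap to the plate. Next I'll go down behind the jaw and push it.

```bash
python3 -m pendant '[[0,0.001,-0.001,0.045,0,0,-0.006],[0,0.001,-0.001,0.086,0,0,-0.006],[0,0.001,0.009,0.086,0,0,-0.006],[0,0.001,0.024,0.086,0,0,-0.006],[0,0.001,0.044,0.086,0,0,-0.006]]' | grep -E "pos|force";python3 -m pendant '[[0,0,0.018,0,0,0,0],[0,0,0.036,0,0,0,0],[0,0,0.054,0,0,0,0],[0,0,0.068,0,0,0,0],[0,0,0.074,0,0,0,0]]' | grep -E "pos|force"; python3 -c "
from h import *
rel([.643,-.034,.024])"
```

```text
position: [0.6413, -0.1402, 0.0268]
ft_force: [0.5, -2.9, 2.1]
gripper_force: 1.4
position: [0.6378, -0.0659, 0.0243]
ft_force: [0.4, -2.0, 1.8]
gripper_force: 1.1
t 8.3 pos [ 0.6378 -0.0659  0.0243] F [ 0.4 -2.   1.8] shift [-0.0063  0.0317  0.0002] rot [ 0.    -0.006  0.004]
```

```bash
python3 -m pendant '[[0,0,0.006,0,0,0,0],[0,0,0.012,0,0,0,0],[0,0,0.017,0,0,0,0],[0,0,0.021,0,0,0,0],[0,0,0.024,0,0,0,0]]' | grep -E "pos|force";python3 -m pendant '[[0,0,0.002,0,0,0,0],[0,0,0.004,0,0,0,0],[0,0,0.005,0,0,0,0]]' | grep -E "pos|force"
```

```text
position: [0.637, -0.0428, 0.0243]
ft_force: [-0.5, -4.4, 0.7]
gripper_force: 1.8
position: [0.6369, -0.0379, 0.0243]
ft_force: [-1.6, -3.4, 0.8]
gripper_force: 1.7
```

```bash
for i in 1 2 3; do :; done; python3 -m pendant '[[0,0,0.0015,0,0,0,0],[0,0,0.003,0,0,0,0],[0,0,0.003,0,0,0,0]]' | grep -E "pos|ft_force";python3 -m pendant '[[0,0,0.0015,0,0,0,0],[0,0,0.003,0,0,0,0],[0,0,0.003,0,0,0,0]]' | grep -E "pos|ft_force"; python3 -c "
from h import *
im=env.get_image('top'); I=im['image']
cv2.imwrite('pics/crop6.png',cv2.resize(I[140:220,190:300],None,fx=7,fy=7,interpolation=cv2.INTER_CUBIC))"
```

```text
position: [0.6368, -0.0347, 0.0243]
ft_force: [-1.5, -2.9, 0.8]
position: [0.6367, -0.0317, 0.0243]
ft_force: [-2.7, -2.6, 0.6]
```

View pics/crop6.png

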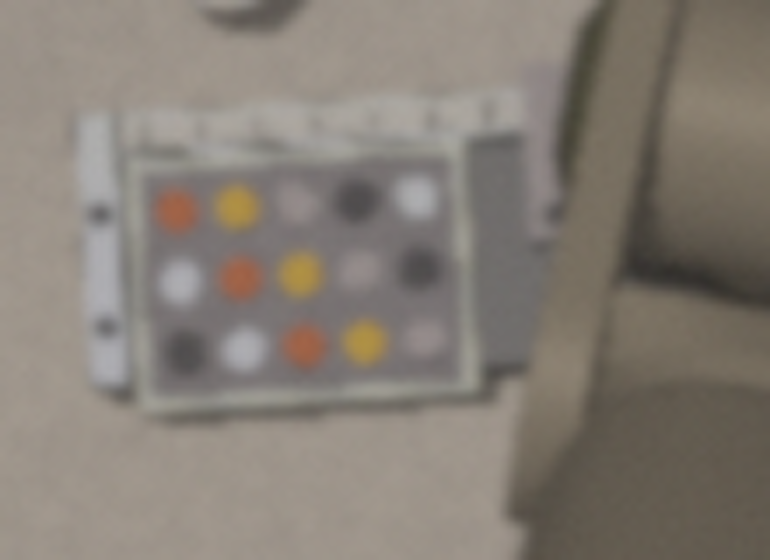

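The case is in contact with the jaw, and about 2–4 mm remains to the plate (crop columns 125–135). I'll continue.

```bash
python3 -m pendant '[[0,0,0.0015,0,0,0,0],[0,0,0.0025,0,0,0,0],[0,0,0.0025,0,0,0,0]]' | grep -E "pos|ft_force";python3 -m pendant '[[0,0,0.001,0,0,0,0],[0,0,0.002,0,0,0,0],[0,0,0.002,0,0,0,0]]' | grep -E "pos|ft_force"
```

```text
position: [0.6367, -0.0298, 0.0243]
ft_force: [-1.7, -4.5, -0.2]
position: [0.6367, -0.0296, 0.0244]
ft_force: [-2.4, -13.7, -1.0]
```

```bash
python3 -m pendant '[[0,0,0.001,0,0,0,0],[0,0,0.002,0,0,0,0],[0,0,0.002,0,0,0,0]]' | grep -E "pos|ft_force"
```

```text
position: [0.6367, -0.0295, 0.0244]
ft_force: [-3.3, -21.6, -2.5]
```

Hard stop at 21 N, so it is snug. I'll back straight off, lift clear and check.

```bash
python3 -m pendant '[[0,0,-0.015,0,0,0,0],[0,0,-0.045,0,0,0,0],[0,0,-0.06,-0.05,0,0,0],[0,0,-0.11,-0.1,0,0,0],[0,0,-0.16,-0.12,0,0,0]]' | grep -E "pos|ft_force"; python3 - <<'E'
from h import *
a=env.get_image("top")["image"]; b=env.get_image("side")["image"]
r=lambda x,h:cv2.resize(x,(400,h),interpolation=cv2.INTER_CUBIC)
cv2.imwrite("pics/fin.png",np.hstack([r(a[140:220,190:300],291),r(b[175:265,240:350],327)[:291]]))
im=env.get_image("top")
for n,z in [("dish",0),("jar",0),("crucible",0),("weight",0),("slidebox",0),("beaker",0)]:
    print(n,[at(im,*q["centre"],z)[:2].round(3) for q in env.tip_of("top",n)[:2]])
E
```

```text
position: [0.6433, -0.1856, 0.1474]
ft_force: [-0.2, 0.3, -0.8]
dish [array([0.63 , 0.078])]
jar [array([0.566, 0.315])]
crucible [array([0.682, 0.081]), array([0.759, 0.166])]
weight [array([ 0.752, -0.035]), array([ 0.5 , -0.44])]
slidebox [array([0.651, 0.292])]
beaker [array([0.577, 0.439]), array([0.633, 0.076])]
```

View pics/fin.png

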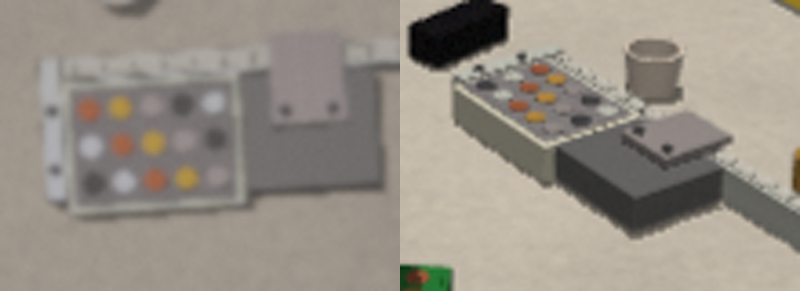

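It looks snug, but I want to check it is flush on the rail's left part. I'll take one close look with the wrist camera.

```bash
python3 - <<'E'
from h import *
im=env.get_image("wrist"); s=env.observe()
p=np.array(s["position"]); P=np.array(im["pose"])
print("cam-tcp",(P[:3,3]-p).round(3),"look",(-P[:3,2]).round(3),im["fx"])
for t in [(.66,.12,.2),(.7,.12,.2),(.7,.12,.25)]:
    Q=P.copy(); Q[:3,3]+=np.array(t)-p; j=dict(im,pose=Q)
    print(t,[proj(j,q).round(0).tolist() for q in [(.678,.194,.03),(.6814,.074,.03),(.588,.194,.03),(.591,.07,.03)]])
rel([.7,.12,.2])
E
```

```text
cam-tcp [-0.077 -0.002  0.126] look [ 0.295  0.011 -0.955] 331.9414323747136
(0.66, 0.12, 0.2) [[355.0, 215.0], [228.0, 215.0], [366.0, 116.0], [222.0, 115.0]]
(0.7, 0.12, 0.2) [[360.0, 173.0], [227.0, 173.0], [371.0, 66.0], [221.0, 65.0]]
(0.7, 0.12, 0.25) [[348.0, 164.0], [234.0, 163.0], [357.0, 72.0], [229.0, 71.0]]
t 12.35 pos [ 0.6424 -0.1842  0.1439] F [0.1 0.6 0. ] shift [-0.0671  0.3022 -0.0564] rot [ 0.001 -0.007  0.005]
```

```bash
python3 -m pendant '[[0,-0.007,0.06,-0.006,0,0,0],[0,-0.014,0.12,-0.006,0,0,0],[0,-0.021,0.18,-0.006,0,0,0],[0,-0.03,0.24,-0.006,0,0,0],[0,-0.036,0.3,-0.006,0,0,0]]' | grep -E "pos"; python3 -m pendant '[[0,0,0.01,0,0,0,0],[0,0,0.01,0,0,0,0]]' | grep -E "pos"; python3 - <<'E'
from h import *
im=env.get_image("wrist"); P=[proj(im,q) for q in [(.678,.194,.03),(.6814,.074,.03),(.588,.194,.03),(.591,.07,.03)]]; print(np.round(P))
u=np.array(P); a=np.maximum(u.min(0)-30,0).astype(int); b=(u.max(0)+40).astype(int); print(a)
cv2.imwrite("pics/wf.png",cv2.resize(im["image"][a[1]:b[1],a[0]:b[0]],None,fx=3.3,fy=3.3,interpolation=cv2.INTER_CUBIC))
E
```

```text
position: [0.6688, 0.1182, 0.15]
position: [0.6684, 0.1262, 0.1499]
[[363. 224.]
 [211. 224.]
 [377. 105.]
 [202. 104.]]
[172  73]
```

View pics/wf.png

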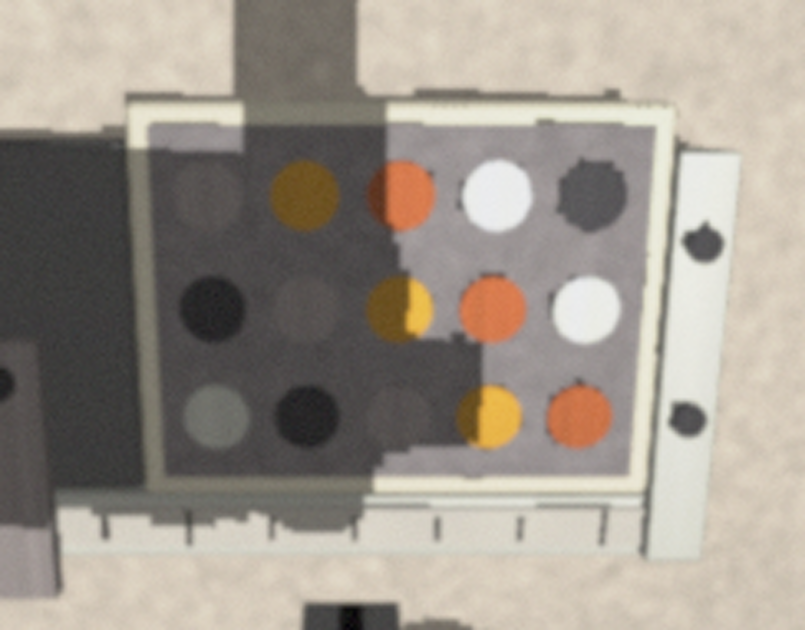

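The close view shows the case's far edge (150,490)–(635,490) parallel to the rail and against it. Its left end touches the plate at (660,300), and the jaw is tight at (145,300). It's done, so I'll hand it in.

```bash
python3 -c "
from rig import env
print(env.close_job())"
```

```text
the job is handed in; nothing more can be done
None
```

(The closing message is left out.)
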